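# Change over the touch-latch boxes at the engraving stall

### The arm

A 6-joint arm with a two-finger parallel gripper is mounted at the origin on the work surface. World frame = base frame: x ahead of the robot, y to its left, z up, the work surface at z = 0. Lengths are in m, angles in rad, forces in N, time in s.
With the tool pointing down it reaches from about 0.3 to 0.875 m from the base axis. Payload 6.4 kg.
Tool frame: the origin (TCP) lies between the finger pads; the fingertips stand 19 mm ahead of it and the grasp point (between the pads) is the TCP; z points along the fingers, y is the direction in which the jaws open and shut (so a half turn about z gives the same grasp; the last joint's range is limited). The gripper opens to 88 mm and grips with 3 to 60 N. Pads are 18 mm wide; open, the fingers measure 123 mm over their backs; the gripper's body (75 mm by 187 mm) begins 45 mm behind the grasp point.
Start: joints at [-1.363, 0.181, 1.607, -0, 1.354, -0.206], TCP at [0.231, -0.526, 0.258] pointing down, gripper open.
Joint ranges: [-2.99, 2.99], [-0.89, 2.07], [0.3, 2.58], [-1.14, 4.28], [0, 2.63], [-3.12, 3.12]. Speed limits (rad/s): [2.57, 2.57, 3.01, 3.14, 3.14, 3.14].

### API

Orientations are given as a unit quaternion [w, x, y, z].
In Python, from plant import get_obs, grab_frame, camera_model, finish_job, recognise, mark_of gives the robot as it stands.
- The arm moves only by the tool apply_moves, never from a script. Its argument "steps" is a list of rows, each a list of 4 numbers: the shift along the tool's x, y, z in mm, then the turn about the tool's z in rad. A call has 1 to 12 rows; each row is the pose to reach, as a shift and turn from the pose measured when the call began, along the tool's axes at that moment; what a row does not reach only later rows make up. A row lasts 1/12 s, in which the tool goes at most 41.7 mm and 7.16 degrees, less where a joint would pass 70% of its speed; a pose out of reach is approached as far as the arm can. A call with a gripper value outside its range is refused whole. "fingers" is the finger opening in mm, from 0 to 88.1, set as the call begins (left out, the last holds). The fingers move at their own pace and stop on an object; "force" is the grip in N (left out, the last holds). Time passes only in rows, so rows that repeat a pose let the fingers close. It gives the time, the measured TCP pose, the force and the opening at its end, in the units of the state.
- get_obs(): the state, without advancing time (a new reading comes with each control period).
- grab_frame(name): name is "side" or "top" or "wrist"; returns (picture, depth): 384x512x3 uint8, red, green, blue; 384x512 float32, m along the optical axis (not along the pixel's ray), 0 where there is no reading.
- camera_model(name): a dict with "fovy" (degrees; the focal length in pixels is half the picture's height over the tangent of half this angle, whatever the lens; pixels are square), "cx", "cy" (the principal point, pixels), "xyz" and "attitude" of the camera in the world. Camera axes: x right, y up, looking along -z (the intrinsics and any distortion apply to the point x, -y, -z); pixel columns grow to the right and rows downward; lengths in m; the calibration is good to about 2 mm. A picture is of the moment at which its call begins: read the wrist's pose just before it. camera_model takes no time and is no camera call; for the wrist camera it gives the pose at the moment of the call.
- finish_job(): hands the job in, once; it reports no verdict.
Trained networks look in the newest picture that a camera, given by its name, has taken for a name from the list of things; names that differ only in an ending like _2 or _b are one class to them, and where a whole thing is asked for, a point or a joint stands for the part that bears it (a point fixed in the world has none). Each returns a list of dicts, best first, with "confidence" (0 to 1); they miss things now and then, are a little off and sometimes report something else, mostly with a low value. They report only what shows in the picture. A call takes as long as a camera call. They do not tell look-alikes from the thing itself.
- recognise(name, camera): "point" ([column, row] as shares, 0 to 1, of the picture: columns of its width, rows of its height, amid what is visible of it).
- mark_of(name, camera): "point" ([column, row] as shares, 0 to 1, of the picture: columns of its width, rows of its height: a listed point, or the origin of a listed thing).
The state is a dict: "time": time; "joint_pos": joint angles; "qd": joint speeds; "joint_torque": joint torques, N m; "tool_pos": TCP position; "ee_rot": TCP orientation; "wrist_force": force on the tool from outside, world axes, zero at the start; "ft_torque": the same for the moment, N m; "gripper_width": finger opening in m.
Only numpy, scipy, OpenCV 4.12 (cv2) and the standard library are available. Lean on these libraries where they do the work, as an engineer would, in place of code of your own. Each camera call takes 0.05 s, during which the arm holds its last target.

### The job

Two plywood touch-latch boxes stand on the stall table, and the narrow one has been left ajar: first push its lid all the way down to the stop near its raised edge and let go, so that it stays latched shut. Then press the lid of the wide box all the way down in the same way and let go, so that it springs ajar, and leave it so. Leave the tumbler and the gourd cup standing where they are.

Things in the scene. Friction and masses are not known exactly. Their poses are not given: they have to be found in the camera images.
- narrow_lid (a joint): Lid angle (rad) of the narrow plywood box (150 mm deep, 70 mm wide, fixed). Flat 8 mm lid, hinged on the far edge; the near edge rises. 0 = level, latched, 16 mm above the box walls; 0.40 = ajar; -0.09 = pressed to the hard stop. Starts ajar; a spring lifts it with 2 to 3 N at the pad. Each push to the stop (at least below -0.07) and release toggles: ajar to latched at 0, latched to ajar.
- narrow_lid_pad (a point): Point to press on the narrow lid: on its upper face, midway across, 115 mm from the hinge line, 35 mm from the near edge. Moves with the lid: height 99 mm when latched, 143 mm ajar, 88 mm at the hard stop. Axes of the lid: x from the near edge to the hinge, y along the hinge, z out of the upper face.
- wide_lid (a joint): Lid angle (rad) of the wide box: same make, 150 mm deep but 130 mm wide, with the same push-to-toggle latch, forces and joint values. Starts shut and latched at 0.
- wide_lid_pad (a point): Point to press on the wide lid, placed and directed as on the narrow one (midway across, 115 mm from the hinge, 35 mm from the near edge; height 99 mm latched, 88 mm at the hard stop, 143 mm ajar).
- tumbler: Bystander: dark drinking tumbler with a steel rim and clear lid, 78 mm across, 170 mm tall, standing beside the boxes. Origin at the centre of its underside, z up its axis.
- gourd: Bystander: brown waisted gourd cup with a steel rim, 82 mm across, 96 mm tall, standing beside the boxes. Origin at the centre of its underside, z up its axis.
Things that resemble listed ones, but are neither listed nor needed, are in the scene too. What is shaped like the part that bears wide_lid but red is not meant. Leave any green look-alike of the part that bears narrow_lid alone.

How it is judged:
On the way, in this order (a step that is already met when the one before it is completed fails the run):
1. the narrow box's lid is latched shut with nothing touched by the robot (value of joint narrow_lid between -0.03 and 0.04 rad and contact force between the fingers and anything else below 0.3 N), for 0.2 s.
2. then the wide box's lid has sprung ajar (value of joint wide_lid above 0.25 rad), for 0.2 s.
At the end, for the whole second after the job is handed in: The narrow box's lid stays latched shut (joint between -0.03 and 0.04 rad) and the wide box's lid stands ajar (joint above 0.25 rad), the narrow one having been latched first (value of joint narrow_lid between -0.03 and 0.04 rad and value of joint wide_lid above 0.25 rad); the robot touches nothing.
It fails at once if the tumbler is tipped or shoved more than 40 mm (angle between tumbler's own z axis and vertical above 0.4 rad or distance of tumbler from where it was at the start of the episode above 0.04 m).
It fails at once if the gourd cup is tipped or shoved more than 40 mm (angle between gourd's own z axis and vertical above 0.4 rad or distance of gourd from where it was at the start of the episode above 0.04 m).
It also fails if it takes over 46 s, if anything falls off the work surface, if the arm or the gripper's body presses on something with over 40 N, if the wrist force passes 120 N, or if a joint passes its speed limit or range.

## Working session

There is one attempt and no reset: what is moved stays moved. The work goes in short steps, Python scripts to look and compute and a tool call to move; the robot and the scene stay as the last step left them, time stands still between calls to the robot, and variables do not carry over. Pictures are saved under pics/ and viewed, and the job is handed in when it is done.

Besides the shell and the picture viewer there is one more tool, called after "Emit:" in YAML: its name, and indented under it one key for each argument. apply_moves: Moves the arm, as the interface text tells. Its arguments: {"type":"object","properties":{"steps":{"type":"array","items":{"type":"array","items":{"type":"number"}}},"fingers":{"type":"number"},"force":{"type":"number"}},"required":["steps"]}

```bash
ls; mkdir -p pics; cat > h.py <<'E'
import numpy as np, cv2
from plant import *
from scipy.spatial.transform import Rotation as R
def cam(name):
    m=camera_model(name); return m
def deproj(m,u,v,d,shape=(384,512)):
    f=shape[0]/2/np.tan(np.radians(m['fovy'])/2)
    p=np.array([(u-m['cx'])/f*d,-(v-m['cy'])/f*d,-d])
    a=m['attitude']; a=np.array(a)
    r=R.from_quat([a[1],a[2],a[3],a[0]]).as_matrix() if a.size==4 else a.reshape(3,3)
    return r@p+np.array(m['xyz'])
def ray(m,u,v,z):
    a=deproj(m,u,v,1.0);c=np.array(m['xyz']);return c+(a-c)*(z-c[2])/(a[2]-c[2])
E
python3 - <<'E'
from h import *
print(get_obs())
for n in ['side','top']:
    p,d=grab_frame(n);print(n,camera_model(n))
    cv2.imwrite(f'pics/{n}0.png',p[:,:,::-1]);np.save(n+'0.npy',d)
    for t in ['narrow_lid_pad','wide_lid_pad','tumbler','gourd']:
        for r in mark_of(t,n):
            u,v=r['point'][0]*512,r['point'][1]*384
            dd=d[min(int(v),383),min(int(u),511)]
            print(t,round(u),round(v),round(r['confidence'],2),deproj(camera_model(n),u,v,dd).round(3))
E
```

```text
pics
{'time': 0.0, 'joint_pos': array([-1.36327765e+00,  1.81535627e-01,  1.60797523e+00,  1.31132578e-07,
        1.35379722e+00, -2.06292574e-01]), 'qd': array([-0.00075465, -0.00152981,  0.00039666,  0.0010357 , -0.00193811,
       -0.00042963]), 'joint_torque': array([-2.91688375e-04, -4.33863723e+01, -3.41850328e+01,  7.02459086e-02,
        3.85018741e-02, -1.12066803e-04]), 'tool_pos': array([ 0.23112528, -0.52596804,  0.25682899]), 'ee_rot': array([-8.57712054e-04,  9.78670927e-01,  2.05432423e-01, -4.61805080e-07]), 'wrist_force': array([ 0.66260398, -0.70172692,  0.7510704 ]), 'ft_torque': array([-0.00041433,  0.01031401,  0.03823721]), 'gripper_width': 0.08820662401740226}
side {'fovy': 44.67482693351515, 'cx': 250.9437805575308, 'cy': 192.13857498066557, 'xyz': array([-0.25737717,  0.7536041 ,  0.7167632 ]), 'attitude': array([-0.33207281, -0.19568611,  0.4606494 ,  0.79952281])}
narrow_lid_pad 248 272 0.82 [0.284 0.234 0.096]
narrow_lid_pad 205 199 0.78 [0.554 0.123 0.111]
narrow_lid_pad 266 165 0.74 [ 0.591 -0.143  0.098]
wide_lid_pad 281 136 0.79 [ 0.716 -0.343  0.094]
wide_lid_pad 270 166 0.56 [ 0.585 -0.15   0.096]
tumbler 111 305 0.75 [0.473 0.451 0.024]
top {'fovy': 49.57664445205243, 'cx': 258.8199989255617, 'cy': 194.65641906780837, 'xyz': array([ 0.38868731, -0.01756362,  1.17427411]), 'attitude': array([ 0.71080328,  0.0535837 , -0.03713809, -0.70036293])}
narrow_lid_pad 196 202 0.84 [0.5   0.164 0.144]
narrow_lid_pad 167 286 0.71 [0.29  0.238 0.101]
wide_lid_pad 315 177 0.86 [ 0.575 -0.138  0.102]
wide_lid_pad 392 126 0.82 [ 0.716 -0.34   0.099]
wide_lid_pad 321 262 0.62 [ 0.357 -0.152  0.102]
tumbler 106 202 0.64 [0.504 0.412 0.094]
gourd 419 188 0.77 [ 0.551 -0.407  0.096]
gourd 194 203 0.2 [0.498 0.168 0.146]
```

View pics/top0.png

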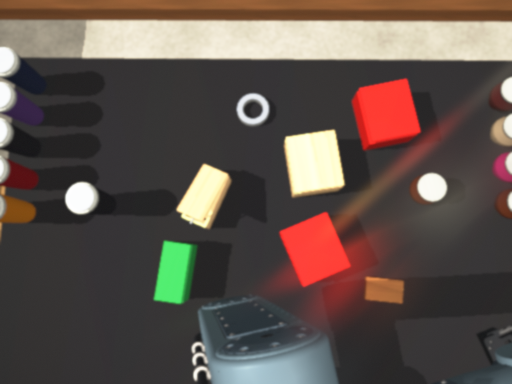

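View pics/side0.png

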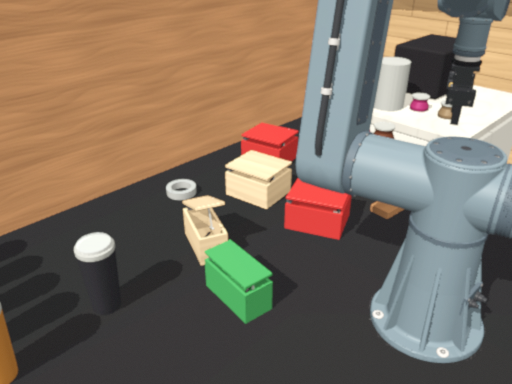

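Top picture: the narrow plywood box is ajar at (205,197), with a green look-alike at (175,272). The wide plywood box is at (314,163), with red look-alikes at (387,113) and (316,248). The tumbler is at (82,198) and the gourd at (430,188). I choose the two plywood boxes, and will check them in a crop and measure them.

```bash
python3 - <<'E'
from h import *
im=cv2.imread('pics/top0.png');d=np.load('top0.npy');m=camera_model('top')
c=im[110:250,160:370];cv2.imwrite('pics/crop0.png',cv2.resize(c,None,fx=3.5,fy=3.5,interpolation=cv2.INTER_CUBIC))
hsv=cv2.cvtColor(im,cv2.COLOR_BGR2HSV)
mask=((hsv[...,0]>8)&(hsv[...,0]<32)&(hsv[...,2]>130))
for nm,(u0,u1,v0,v1) in {'n':(170,240,155,235),'w':(275,355,120,205)}.items():
    vv,uu=np.nonzero(mask[v0:v1,u0:u1]);vv+=v0;uu+=u0
    P=np.array([deproj(m,u,v,d[v,u]) for u,v in zip(uu,vv)])
    s=P[:,2]>0.085;P=P[s];print(nm,len(P),P[:,2].min(),P[:,2].max())
    A=np.c_[P[:,:2],np.ones(len(P))]
    w=np.ones(len(P),bool)
    for _ in range(10):
        k=np.linalg.lstsq(A[w],P[w,2],rcond=None)[0];w=abs(A@k-P[:,2])<0.006
    print('plane',k.round(4),w.sum(),'slope',np.arctan(np.hypot(*k[:2])),'updir',np.degrees(np.arctan2(k[1],k[0])))
    r=cv2.minAreaRect((P[w,:2]*1000).astype(np.float32));print(r,cv2.boxPoints(r).round(0).tolist())
print([ (t,) for t in [0]])
E
```

```text
n 1482 0.09675073427814884 1.1742741115194155
plane [-0.3871  0.1649  0.31  ] 1450 slope 0.39830378691894497 updir 156.93221458008804
((530.625, 152.03427124023438), (70.42774963378906, 139.66925048828125), 67.32205963134766) [[453.0, 146.0], [581.0, 93.0], [609.0, 158.0], [480.0, 211.0]]
w 2792 0.09223459970821057 1.1742741115194155
plane [-0.0047 -0.001   0.1033] 2757 slope 0.004780238290939075 updir -168.41759431556574
((619.9407348632812, -135.0440673828125), (151.5375518798828, 130.58131408691406), 9.46508502960205) [[534.0, -83.0], [556.0, -212.0], [705.0, -187.0], [684.0, -58.0]]
[(0,)]
```

View pics/crop0.png

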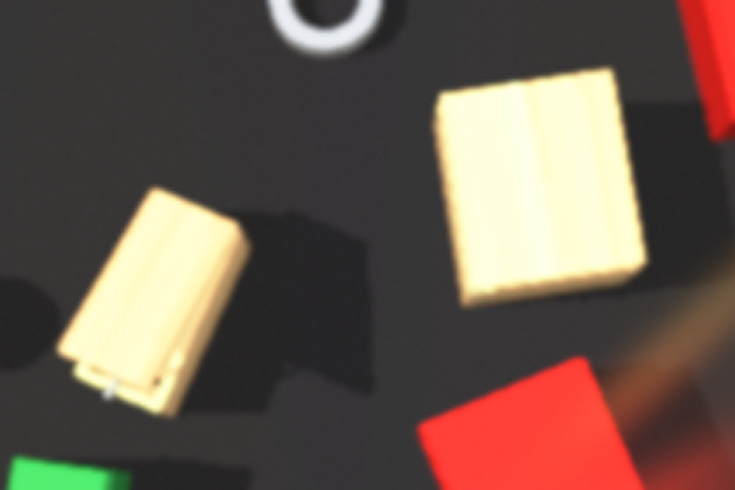

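The crop confirms it. The narrow plywood box is ajar with its raised near edge at the lower left, and the wide plywood box is level. The pad in its pressed position is at about (0.491, 0.168) for narrow and (0.579, -0.142) for wide. I'll go above the narrow pad with the fingers closed.

Emit:
apply_moves:
  steps:
    - [26,-26,0,0.06]
    - [52,-53,0,0.12]
    - [78,-79,0,0.18]
    - [104,-106,0,0.24]
    - [130,-132,0,0.3]
    - [155,-159,0,0.36]
    - [181,-185,0,0.42]
    - [207,-212,0,0.48]
    - [233,-238,0,0.54]
    - [259,-265,0,0.6]
    - [285,-291,0,0.66]
    - [311,-318,0,0.72]
  fingers: 0
  force: 20

```text
time: 1.5
tool_pos: [0.3884, -0.1086, 0.2581]
ee_rot: [0.0, 0.988, -0.154, 0.001]
wrist_force: [1.0, 0.7, 0.8]
gripper_width: 0.0103
```

```bash
cat > rel.py <<'E'
import sys
from h import *
o=get_obs();q=o['ee_rot'];M=R.from_quat([q[1],q[2],q[3],q[0]]).as_matrix()
t=np.array([float(a) for a in sys.argv[1:4]])
print('t',o['time'],'pos',o['tool_pos'].round(4),'w',o['gripper_width'],'F',o['wrist_force'].round(2),'j',o['joint_pos'].round(2))
print('shift mm',((t-o['tool_pos'])@M*1000).round(1))
want=float(sys.argv[4]) if len(sys.argv)>4 else None
yw=np.degrees(np.arctan2(M[1,1],M[0,1]));print('y axis deg',yw,'turn',None if want is None else np.radians((yw-want+180)%360-180))
E
python3 rel.py .492 .168 .23 -112.4
```

```text
t 1.5 pos [ 0.3884 -0.1086  0.2581] w 0.01031460767258006 F [1.01 0.71 0.78] j [-0.57 -0.23  2.01  0.    1.36  1.31]
shift mm [  14.3 -295.    28.1]
y axis deg -107.7366417509836 turn 0.08139095564537425
```

Emit:
apply_moves:
  steps:
    - [1,-33,0,0.02]
    - [3,-66,0,0.04]
    - [5,-99,0,0.06]
    - [7,-132,0,0.08]
    - [8,-165,5,0.08]
    - [10,-198,10,0.08]
    - [11,-231,15,0.08]
    - [13,-264,22,0.08]
    - [14,-295,28,0.08]
    - [14,-295,28,0.08]
    - [14,-295,28,0.08]

```text
time: 2.42
tool_pos: [0.4914, 0.1693, 0.2294]
ee_rot: [0.0, 0.981, -0.192, -0.0]
wrist_force: [0.3, -0.8, -0.7]
gripper_width: 0.0006
```

```bash
python3 rel.py .491 .168 .165 -112.4; python3 - <<'E'
from h import *
for n in ['side','top']:
    p,d=grab_frame(n);cv2.imwrite(f'pics/{n}1.png',p[:,:,::-1])
E
```

```text
t 2.4167 pos [0.4914 0.1693 0.2294] w 0.0005646505796603734 F [ 0.27 -0.81 -0.69] j [ 0.1   0.09  1.77 -0.    1.28  2.06]
shift mm [ 0.1  1.2 64.4]
y axis deg -112.15143204623166 turn 0.004338329208202646
```

View pics/side1.png

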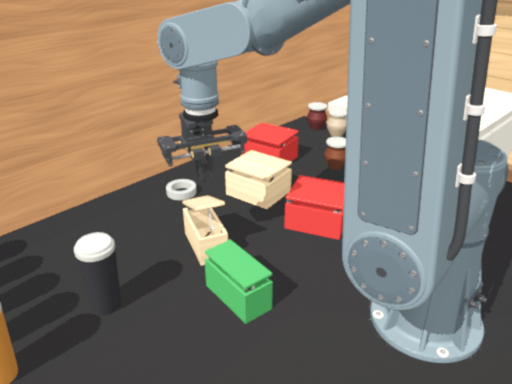

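The closed fingers stand above the narrow box at about (205,180), clear of the tumbler and the other boxes. Now I press down.

Emit:
apply_moves:
  steps:
    - [0,1,12,0]
    - [0,1,24,0]
    - [0,1,36,0]
    - [0,1,48,0]
    - [0,1,60,0]
    - [0,1,70,0]
    - [0,1,80,0]
    - [0,1,90,0]
    - [0,1,98,0]
    - [0,1,106,0]
    - [0,1,112,0]
    - [0,1,116,0]

```text
time: 3.52
tool_pos: [0.4908, 0.1668, 0.1132]
ee_rot: [0.0, 0.981, -0.193, -0.0]
wrist_force: [-2.7, 2.5, 4.2]
gripper_width: 0.0006
```

Light spring force. The tips are at 94 mm, so I continue to the stop.

Emit:
apply_moves:
  steps:
    - [0,0,2,0]
    - [0,0,4,0]
    - [0,0,5,0]
    - [0,0,6,0]
    - [0,0,6,0]

```text
time: 3.93
tool_pos: [0.4911, 0.1668, 0.1088]
ee_rot: [0.001, 0.981, -0.193, 0.0]
wrist_force: [-8.1, -0.0, 15.9]
gripper_width: 0.0005
```

Force rose to 16 N with the tips at about 90 mm, so this is the stop. I'll press slightly more, then release.

Emit:
apply_moves:
  steps:
    - [0,0,1,0]
    - [0,0,2,0]
    - [0,0,2,0]

```text
time: 4.18
tool_pos: [0.4911, 0.1668, 0.1087]
ee_rot: [0.001, 0.981, -0.193, 0.0]
wrist_force: [-9.7, -1.2, 19.2]
gripper_width: 0.0005
```

Emit:
apply_moves:
  steps:
    - [0,0,-6,0]
    - [0,0,-12,0]
    - [0,0,-20,0]
    - [0,0,-35,0]
    - [0,0,-55,0]
    - [0,0,-80,0]
    - [0,0,-105,0]
    - [0,0,-110,0]
    - [0,0,-110,0]
    - [0,0,-110,0]
    - [0,0,-110,0]

```text
time: 5.1
tool_pos: [0.4903, 0.1668, 0.2171]
ee_rot: [0.001, 0.981, -0.193, -0.001]
wrist_force: [0.2, 0.5, -0.2]
gripper_width: 0.0002
```

```bash
python3 rel.py .579 -.142 .22 -80.5; python3 - <<'E'
from h import *
for n in ['side','top']:
    p,d=grab_frame(n);cv2.imwrite(f'pics/{n}2.png',p[:,:,::-1])
E
```

```text
t 5.1 pos [0.4903 0.1668 0.2171] w 0.00018783100018305936 F [ 0.19  0.5  -0.19] j [ 0.1   0.1   1.79 -0.    1.26  2.06]
shift mm [199.1 252.1  -2.6]
y axis deg -112.26910986137095 turn -0.5544755675087226
```

View pics/side2.png

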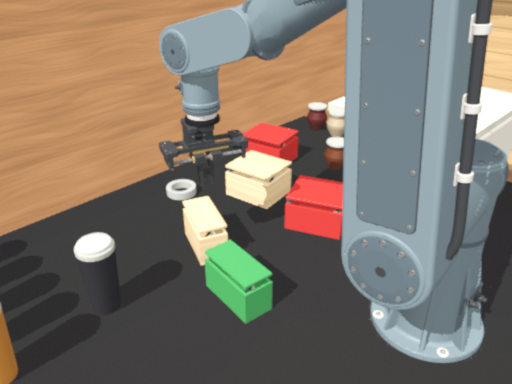

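The narrow lid at (205,220) now lies flat and stays shut, with zero force on the wrist. Next I move over the wide box.

Emit:
apply_moves:
  steps:
    - [20,25,-3,-0.06]
    - [40,50,-3,-0.12]
    - [60,76,-3,-0.18]
    - [80,101,-3,-0.24]
    - [100,126,-3,-0.3]
    - [120,151,-3,-0.36]
    - [140,177,-3,-0.42]
    - [160,202,-3,-0.48]
    - [180,228,-3,-0.55]
    - [199,252,-3,-0.55]
    - [199,252,-3,-0.55]
    - [199,252,-3,-0.55]

```text
time: 6.2
tool_pos: [0.5785, -0.1431, 0.2188]
ee_rot: [0.0, 0.997, 0.079, -0.002]
wrist_force: [-0.2, 0.1, -0.5]
gripper_width: 0.0004
```

```bash
python3 rel.py .579 -.142 .122 -80.5; python3 - <<'E'
from h import *
for n in ['top','side']:
    p,d=grab_frame(n);cv2.imwrite(f'pics/{n}3.png',p[:,:,::-1])
    m=camera_model(n)
    for r in mark_of('wide_lid_pad',n)+mark_of('narrow_lid_pad',n):
        u,v=r['point'][0]*512,r['point'][1]*384; print(n,round(u),round(v),r['confidence'],deproj(m,u,v,d[int(v),int(u)]).round(3))
E
```

```text
t 6.2 pos [ 0.5785 -0.1431  0.2188] w 0.00041529382708930303 F [-0.16  0.08 -0.47] j [-0.44  0.27  1.59 -0.    1.29  0.97]
shift mm [ 1.2 -1.  96.8]
y axis deg -80.9287047723416 turn -0.007482309796373706
top 319 262 0.86 [ 0.372 -0.083  0.633]
top 394 125 0.67 [ 0.58  -0.208  0.55 ]
top 317 175 0.63 [ 0.547 -0.121  0.289]
top 168 288 0.95 [0.284 0.235 0.1  ]
top 197 207 0.87 [0.492 0.171 0.097]
side 281 134 0.81 [ 0.726 -0.356  0.093]
side 270 166 0.74 [ 0.58  -0.145  0.098]
side 247 270 0.91 [0.29  0.231 0.096]
side 204 221 0.74 [0.49  0.179 0.098]
```

View pics/top3.png

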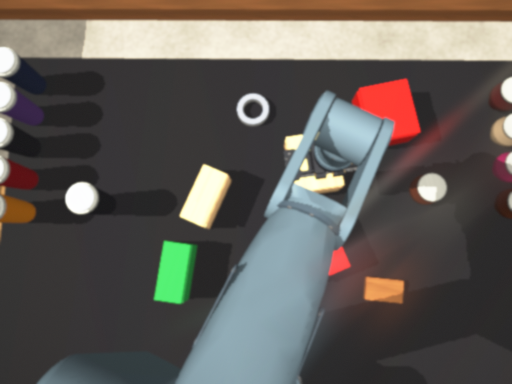

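The top picture shows the narrow lid flat at (205,196). Its pad reads about 97 mm high, which means latched. The gripper is over the wide plywood lid at (316,165), so I press.

Emit:
apply_moves:
  steps:
    - [1,-1,12,0]
    - [1,-1,24,0]
    - [1,-1,36,0]
    - [1,-1,48,0]
    - [1,-1,60,0]
    - [1,-1,72,0]
    - [1,-1,82,0]
    - [1,-1,90,0]
    - [1,-1,96,0]
    - [1,-1,101,0]
    - [1,-1,105,0]
    - [1,-1,107,0]

```text
time: 7.5
tool_pos: [0.5792, -0.1396, 0.1132]
ee_rot: [0.001, 0.997, 0.081, -0.002]
wrist_force: [-3.5, 1.8, 3.6]
gripper_width: 0.0004
```

Emit:
apply_moves:
  steps:
    - [0,0,2,0]
    - [0,0,3,0]
    - [0,0,4,0]
    - [0,0,4,0]

```text
time: 7.83
tool_pos: [0.5793, -0.1396, 0.1094]
ee_rot: [0.001, 0.997, 0.081, -0.002]
wrist_force: [-2.7, 0.2, 3.5]
gripper_width: 0.0003
```

Emit:
apply_moves:
  steps:
    - [0,0,1,0]
    - [0,0,2,0]
    - [0,0,3,0]
    - [0,0,4,0]
    - [0,0,4,0]

```text
time: 8.25
tool_pos: [0.5796, -0.1397, 0.1082]
ee_rot: [0.001, 0.997, 0.082, -0.001]
wrist_force: [-11.5, 3.8, 21.2]
gripper_width: 0.0004
```

At the stop (21 N, tips at about 89 mm). I release straight up.

Emit:
apply_moves:
  steps:
    - [0,0,-6,0]
    - [0,0,-12,0]
    - [0,0,-20,0]
    - [0,0,-35,0]
    - [0,0,-55,0]
    - [0,0,-80,0]
    - [0,0,-105,0]
    - [0,0,-130,0]
    - [0,0,-150,0]
    - [0,0,-150,0]
    - [0,0,-150,0]
    - [0,0,-150,0]

```text
time: 9.25
tool_pos: [0.5795, -0.1392, 0.2569]
ee_rot: [0.001, 0.997, 0.082, -0.002]
wrist_force: [-0.3, 0.0, -0.9]
gripper_width: 0.0005
```

```bash
python3 rel.py .579 -.142 .25; python3 - <<'E'
from h import *
for n in ['top','side']:
    p,d=grab_frame(n);cv2.imwrite(f'pics/{n}4.png',p[:,:,::-1])
    m=camera_model(n)
    for t in ['wide_lid_pad','narrow_lid_pad']:
      for r in mark_of(t,n):
        u,v=r['point'][0]*512,r['point'][1]*384; print(n,t,round(u),round(v),deproj(m,u,v,d[int(v),int(u)]).round(3))
E
```

```text
t 9.25 pos [ 0.5795 -0.1392  0.2569] w 0.00046334365241691163 F [-0.33  0.03 -0.86] j [-0.43  0.23  1.55 -0.    1.36  0.98]
shift mm [-0.9  2.7  6.9]
y axis deg -80.6385803187632 turn None
top wide_lid_pad 318 169 [ 0.541 -0.111  0.388]
top wide_lid_pad 321 261 [ 0.375 -0.084  0.649]
top wide_lid_pad 396 124 [ 0.57  -0.201  0.586]
top narrow_lid_pad 168 289 [0.283 0.235 0.102]
top narrow_lid_pad 192 210 [0.483 0.18  0.105]
side wide_lid_pad 281 134 [ 0.72  -0.348  0.098]
side wide_lid_pad 264 152 [ 0.598 -0.141  0.138]
side narrow_lid_pad 247 270 [0.286 0.234 0.099]
side narrow_lid_pad 210 217 [0.494 0.156 0.098]
```

View pics/side4.png

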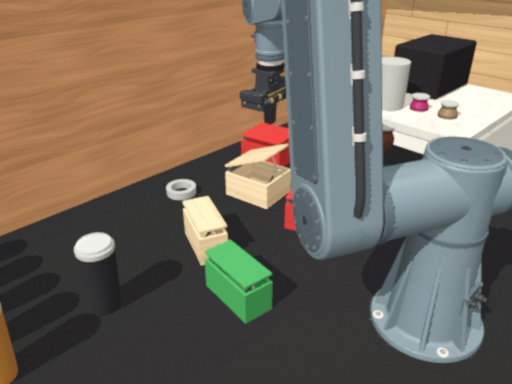

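The wide lid at (258,155) stands ajar. I'll compare the narrow lid closely with the earlier picture before handing in.

```bash
python3 - <<'E'
from h import *
c=[cv2.resize(cv2.imread(f'pics/side{i}.png')[185:270,165:245],None,fx=4.5,fy=4.5,interpolation=cv2.INTER_CUBIC) for i in (2,4)]
cv2.imwrite('pics/cmp.png',np.hstack(c))
p,d=grab_frame('top');m=camera_model('top');im=p[:,:,::-1].copy();cv2.imwrite('pics/top5.png',im)
hsv=cv2.cvtColor(im,cv2.COLOR_BGR2HSV)
mask=((hsv[...,0]>8)&(hsv[...,0]<32)&(hsv[...,2]>130))
u0,u1,v0,v1=170,240,155,235
vv,uu=np.nonzero(mask[v0:v1,u0:u1]);vv+=v0;uu+=u0
P=np.array([deproj(m,u,v,d[v,u]) for u,v in zip(uu,vv)]);P=P[(P[:,2]>.085)&(P[:,2]<.2)]
A=np.c_[P[:,:2],np.ones(len(P))];w=np.ones(len(P),bool)
for _ in range(10):
    k=np.linalg.lstsq(A[w],P[w,2],rcond=None)[0];w=abs(A@k-P[:,2])<0.006
print(k,w.sum(),len(P),'toward near slope',-(k[0]*.924-k[1]*.38), 'z pad',k@[.489,.169,1])
E
```

```text
[-0.00409425  0.00235796  0.10216329] 1514 1525 toward near slope 0.004679114278535967 z pad 0.10055969749458442
```

View pics/cmp.png

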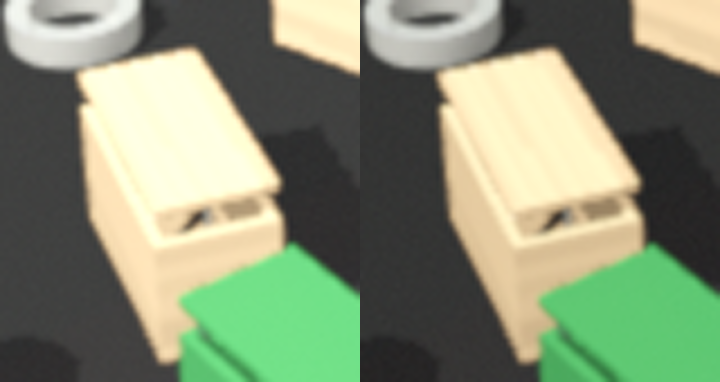

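The narrow lid is identical in both crops and level: slope 0.005 rad, pad at about 100 mm. I hand in.

```bash
python3 -c "
from plant import *
print(finish_job())"
```

```text
the job is handed in; nothing more can be done
None
```

I pressed the narrow plywood lid to its stop (19 N at the wrist) and let go, and it latched shut. I then pressed the wide plywood lid to its stop (21 N) and let go, and it sprang ajar. The job was handed in at about 9.5 s of the 46 s allowed.

- **Narrow lid:** the last depth check gave a slope of 0.005 rad with the pad at about 100 mm, so it is latched.
- **Wide lid:** it stands ajar in the side picture, where its pad reads about 138 mm against a nominal 143 mm. The arm hid it from the top camera, so the top camera's marks for it were useless and I could not check it there.
- **Bystanders and arm:** the gripper never went near the tumbler or the gourd cup, and the tumbler looks unmoved in the side pictures. I did not measure either cup's position again at the end. The arm ended well clear, with the wrist force under 1 N, which is within its noise.

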